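# Balance the weighted clacker paddle on the frosted prism

## Task

Set up the balancing toy again: lay the beech clacker paddle flat side down across the narrow top of the frosted glass prism on the tray, squarely across and over its middle, so that it stays balanced there level on its own when you let go. The weight hidden in the paddle is somewhere else every time, so you have to feel for the balance point; set it down gently on the glass, and leave the cups and the other toys where they are.

Things in the scene. Friction and masses are not known exactly. Their poses are not given: they have to be found in the camera images.
- paddle: loose beech paddle, 260 mm long (x), 18 thick, flat underside; origin mid-length on the underside, z up. Shaft 34 mm wide from x=-130 to +55, blue band at the -x end; blade 64 wide from +55 to +130 with a red button 9 mm high at +94. 0.30 to 0.37 kg. A steel slug is locked inside, unseen, elsewhere each time: the balance point is on the centre line anywhere from x=-60 to +60
- prism: frosted glass prism fixed on a beech plinth in the tray; its top is a narrow level strip, 12 mm wide (y) by 28 long (x). Origin at the centre of the strip, 114 mm above the table; z up. Sides slope out to 64 mm wide (y) at 60 mm below, where the plinth (64 by 84 mm) begins; end faces x=+-14 upright. The laid paddle's length runs along the prism's y, either way round
- tray_knob (a point): tip of the coral knob on the front of the spring-loaded pull-out tray that carries the prism. The tray is 200 mm wide, its rim 36 mm above the table; its spring holds it fully out, and pushing it in (along the prism's +x) takes more than 6 N. Its fixed housing, 70 mm tall and 240 wide, begins 85 mm from the prism's centre on its +x side
- cup_large: loose pale blue ceramic cup, open at the top, 80 mm across the rim and 72 mm tall, standing upright; origin at the centre of its underside. Bystander
- cup_medium: loose pale blue ceramic cup, open at the top, 68 mm across the rim and 62 mm tall, standing upright; origin at the centre of its underside. Bystander
- cup_small: loose pale blue ceramic cup, open at the top, 56 mm across the rim and 52 mm tall, standing upright; origin at the centre of its underside. Bystander
- ball: loose ridged green silicone ball, 64 mm across, 65 mm tall, with a small flat foot; origin at the centre of its underside. Bystander
- shaker: loose upright wooden shaker cylinder with a yellow band, 44 mm across, 75 mm tall; origin at the centre of its underside. Bystander
- arch: loose yellow wooden arch block, 30 by 80 by 60 mm tall; origin at the centre of its underside. Bystander

How it is judged:
By the outcome, as a careful person would: the job done as asked, in the order asked, and still so for the second after the job is handed in, with the robot touching nothing.
It also fails if it takes over 48 s, if anything falls off the work surface, if the arm or the gripper's body presses on something with over 40 N, if the wrist force passes 120 N, or if a joint passes its speed limit or range.

## Robot

A 6-joint arm with a two-finger parallel gripper is mounted at the origin on the work surface. World frame = base frame: x ahead of the robot, y to its left, z up, the work surface at z = 0. Lengths are in mm, angles in rad, forces in N, time in s.
With the tool pointing down it reaches from about 400 to 925 mm from the base axis. Payload 12.5 kg.
Tool frame: the origin (TCP) lies midway between the tips of the shut fingers; the grasp point (between the pads) lies 19 mm behind it (env.pinch_z is the distance from the TCP to the grasp point, in mm); z points along the fingers, y is the line along which they close (so a half turn about z gives the same grasp; the last joint's range is limited). The gripper opens to 95 mm and grips with 3 to 60 N. Pads are 20 mm wide; open, the fingers measure 119 mm over their backs; the gripper's body (75 mm by 180 mm) begins 59 mm behind the grasp point.
Start: joints at [1.185, 0.491, 1.559, -0, 1.092, -0.106], TCP at [172.585, 600.717, 214.661] pointing down, gripper open.
Joint ranges: [-3.1, 3.1], [-0.84, 2.19], [0.05, 2.79], [-1.13, 4.28], [0.06, 2.93], [-2.69, 2.69]. Speed limits (rad/s): [2.22, 2.22, 2.79, 3.14, 3.14, 3.14].

## Interface

Orientations are given as [roll, pitch, yaw] about the fixed x, y, z axes, in that order (R = Rz(yaw) Ry(pitch) Rx(roll)).
In Python, from cell import readout, eyes, job_done, env gives the robot as it stands.
- The arm moves only by the shell command python3 -m jog 'ROWS'. ROWS is a JSON object of lists of equal length, an entry for each row: "dp": the shift along the tool's x, y, z in mm, a list of three; "twist": the turn about the tool's z in degrees; "claw": the closure, from -1 (fully open) to 1 (shut). A call has 1 to 8 rows; each row is the pose to reach, as a shift and turn from the pose commanded when the call began, along the tool's axes at that moment; what a row does not reach only later rows make up. A row lasts 1/12 s, in which the tool goes at most 41.7 mm and 7.16 degrees, less where a joint would pass 70% of its speed; a pose out of reach is approached as far as the arm can. A call with a gripper value outside its range is refused whole. The fingers move at their own pace and stop on an object; the grip force is fixed at half the most. Time passes only in rows, so rows that repeat a pose let the fingers close. It gives the time, the measured TCP pose, the force and the opening at its end, in the units of the state.
- readout.state(): the state, without advancing time (a new reading comes with each control period).
- eyes.read_camera(name): name is "scene" or "top" or "wrist"; returns the picture (420x560x3 uint8, red, green, blue); there is no depth.
- eyes.camera_model(name): a dict with "intrinsics" (3x3 intrinsics, pixels), "k1" (the pictures are not rectified: a ray, as slopes to the right and down, at radius r is drawn at 1 + k1 r^2 times it, then the intrinsics apply), "R" (3x3) and "t" (3): a world point X has camera coordinates R X + t. Camera axes: x right, y down, z forward; pixel columns grow to the right and rows downward; lengths in mm; the calibration is good to about 2 mm. A picture is of the moment at which its call begins: read the wrist's pose just before it. camera_model takes no time and is no camera call; for the wrist camera it gives the pose at the moment of the call.
- job_done(): hands the job in, once; it reports no verdict.
The state is a dict: "t": time; "joints": joint angles; "qvel": joint speeds; "tau": joint torques, N m; "eef_pos": TCP position; "tcp_rot": TCP orientation; "ft_force": force on the tool from outside, world axes, zero at the start; "moment": the same for the moment, N m; "opening": opening from 0.0 (shut) to 1.0 (fully open).
Only numpy, scipy, OpenCV 4.12 (cv2) and the standard library are available. Lean on these libraries where they do the work, as an engineer would, in place of code of your own. Each camera call takes 0.05 s, during which the arm holds its last target. There are 200 camera calls.

## Working session

There is one attempt and no reset: what is moved stays moved. The work goes in short steps, Python scripts to look and compute and a shell command to move; the robot and the scene stay as the last step left them, time stands still between calls to the robot, and variables do not carry over. Pictures are saved under pics/ and viewed, on a budget of 10 in all, crops included, one or two more only if the job needs it, and the job is handed in when it is done.

```bash
ls; mkdir -p pics; python3 - <<'E'
from cell import readout, eyes, env
import cv2
s=readout.state(); print(s)
for n in ["top","scene"]:
    cv2.imwrite(f"pics/{n}0.png",eyes.read_camera(n)[:,:,::-1])
    print(n,eyes.camera_model(n))
print(env.pinch_z)
E
```

```text
pics
{'t': 0.0, 'joints': array([ 1.18538763e+00,  4.91523620e-01,  1.55945501e+00, -1.70748456e-06,
        1.09170995e+00, -1.05578807e-01]), 'qvel': array([-0.00148754,  0.00109763, -0.00130444,  0.00032585,  0.00037341,
       -0.00137851]), 'tau': array([ 6.06727172e-04, -6.12658238e+01, -2.58184111e+01,  6.92920899e-02,
        4.81616892e-02, -9.06481546e-05]), 'eef_pos': array([172.49135363, 600.46572715, 214.08216478]), 'tcp_rot': array([-3.14050266e+00, -1.13986505e-04,  2.86176349e+00]), 'ft_force': array([ 0.41506784, -0.18254439,  0.09658365]), 'moment': array([ 0.01038447, -0.01483262, -0.01945705]), 'opening': 0.9975054267206184}
top {'intrinsics': array([[504.22642824,   0.        , 287.52968868],
       [  0.        , 504.22642824, 209.05402728],
       [  0.        ,   0.        ,   1.        ]]), 'k1': -0.176470225909103, 'R': array([[-0.01445296, -0.99982598,  0.01179531],
       [-0.99557708,  0.01329435, -0.09300292],
       [ 0.09282992, -0.01308731, -0.99559597]]), 't': array([  41.0222846 ,  519.78000509, 1717.8379536 ])}
scene {'intrinsics': array([[458.21655391,   0.        , 276.60419931],
       [  0.        , 458.21655391, 219.08618413],
       [  0.        ,   0.        ,   1.        ]]), 'k1': 0.01518199168535002, 'R': array([[ 0.32616137,  0.94531316, -0.00133949],
       [ 0.63256278, -0.21930566, -0.74281179],
       [-0.70248351,  0.2414292 , -0.66949896]]), 't': array([-195.06250854, -239.33985344, 1589.92080742])}
18.8
```

View pics/top0.png

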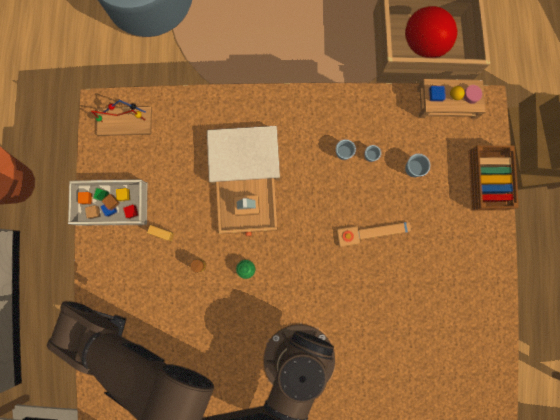

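View pics/scene0.png

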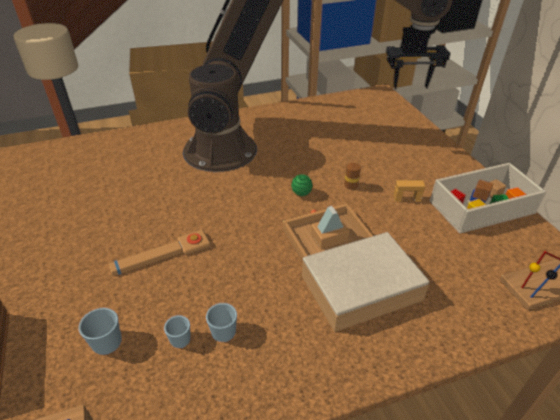

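The top view shows the paddle from (338,236) to (410,228), blade on the left. The prism is near (246,204), and the tray knob near (248,233). The scene view agrees.

```bash
cat > h.py <<'E'
import numpy as np, cv2
from cell import eyes
def ray(cam,uv,m=None):
    m=m or eyes.camera_model(cam); K=np.array(m["intrinsics"]); R=np.array(m["R"]); t=np.array(m["t"])
    d=np.array([m["k1"],0,0,0,0.])
    n=cv2.undistortPoints(np.array(uv,float).reshape(-1,1,2),K,d).reshape(-1,2)
    return -R.T@t, np.c_[n,np.ones(len(n))]@R
def plane(cam,uv,z,m=None):
    c,d=ray(cam,uv,m); return c+d*((z-c[2])/d[:,2])[:,None]
def proj(cam,X,m=None):
    m=m or eyes.camera_model(cam); R=np.array(m["R"]); 
    return cv2.projectPoints(np.array(X,float).reshape(-1,1,3),cv2.Rodrigues(R)[0],np.array(m["t"],float),np.array(m["intrinsics"]),np.array([m["k1"],0,0,0,0.]))[0].reshape(-1,2)
E
python3 - <<'E'
import cv2
im=cv2.imread("pics/top0.png")[120:260,200:425]
cv2.imwrite("pics/c1.png",cv2.resize(im,(787,490),interpolation=cv2.INTER_CUBIC))
E
```

```text
(no output)
```

View pics/c1.png

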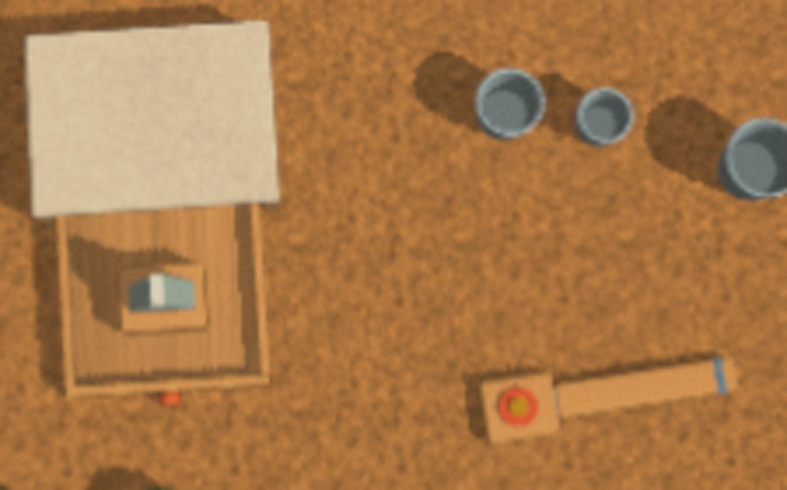

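The crop (3.5x, origin 200,120) shows the blade's left edge from (482,380) to (490,441) and the shaft end near (736,375). The button is at (518,406) and the prism strip at (157,290). The housing's front edge runs from (34,216) to (279,201).

```bash
python3 - <<'E'
from h import *
from cell import readout
f=lambda *p:[(200+(x+.5)/3.5-.5,120+(y+.5)/3.5-.5) for x,y in p]
np.set_printoptions(precision=1,suppress=True)
P=plane("top",f((482,380),(490,441),(551,374),(557,433),(734,361),(737,388)),18)[:,:2];print(P)
b=plane("top",f((518,406)),27)[0,:2]; print("button",b)
a=P[:2].mean(0);e=P[4:].mean(0);d=a-e;print("len",np.linalg.norm(d),"mid",(a+e)/2,"ang",np.degrees(np.arctan2(d[1],d[0])))
d=b-e;print(np.linalg.norm(d),"ang b-e",np.degrees(np.arctan2(d[1],d[0])))
s=plane("top",f((157,290),(158,273),(157,306)),114)[:,:2];print("strip",s)
H=plane("top",f((34,216),(279,201)),70)[:,:2];T=plane("top",f((68,392),(270,380)),36)[:,:2];k=plane("top",f((171,398)),30)[0,:2]
for q in (H,T):
    v=q[0]-q[1];print(q,np.linalg.norm(v),"yaw",np.degrees(np.arctan2(-v[0],v[1])))
print("knob",k, (s[0]-k), np.degrees(np.arctan2(*(s[0]-k)[::-1])))
m=eyes.camera_model("wrist");print(m); print(readout.state()["t"])
E
```

```text
[[ 451.9 -138. ]
 [ 391.4 -144.6]
 [ 456.8 -206.9]
 [ 398.2 -211.5]
 [ 466.8 -392.6]
 [ 439.7 -394.7]]
button [ 425.2 -172. ]
len 254.32790917861809 mid [ 437.5 -267.5] ang 97.14127642109983
223.38176420145072 ang b-e 97.21455447979586
strip [[535.4 175.8]
 [551.4 174.8]
 [520.3 175.9]]
[[613.8 298.1]
 [625.1  60.5]] 237.8347454350478 yaw 2.7097366825645923
[[444.7 269.4]
 [453.9  71.6]] 197.9931791140079 yaw 2.672924383999189
knob [437.8 168.9] [97.5  6.9] 4.043390834291132
{'intrinsics': array([[324.9,   0. , 277.1],
       [  0. , 324.9, 204.4],
       [  0. ,   0. ,   1. ]]), 'k1': -0.047542557657639185, 'R': array([[ 0.3,  1. , -0. ],
       [ 0.9, -0.3,  0.3],
       [ 0.3, -0.1, -1. ]]), 't': array([-623.8,  -32.2,  391.5])}
0.1
```

```bash
cat > go.py <<'E'
import sys, numpy as np
from cell import readout
from scipy.spatial.transform import Rotation as Ro
# go.py x y z yawdeg -> dp, twist from the measured pose; tool assumed vertical
s=readout.state(); p=s["eef_pos"]; R=Ro.from_euler("xyz",s["tcp_rot"]).as_matrix()
yaw=np.degrees(np.arctan2(R[1,0],R[0,0])); c,sn=np.cos(np.radians(yaw)),np.sin(np.radians(yaw))
x,y,z,w=map(float,sys.argv[1:5]); d=np.array([x,y,z])-p
print("t %.2f pos %s yaw %.2f"%(s["t"],p.round(1),yaw),"dp",np.round([c*d[0]+sn*d[1],sn*d[0]-c*d[1],-d[2]],1),"twist %.1f"%((yaw-w+180)%360-180),"F",s["ft_force"].round(2),"open %.3f"%s["opening"])
E
python3 go.py 450 150 214 130; python3 go.py 440 -260 200 97.2
```

```text
t 0.10 pos [172.5 600.5 214.1] yaw 163.97 dp [-3.911e+02 -3.564e+02  1.000e-01] twist 34.0 F [ 0.68 -0.02  0.26] open 0.999
t 0.10 pos [172.5 600.5 214.1] yaw 163.97 dp [-494.7 -753.2   14.1] twist 66.8 F [ 0.68 -0.02  0.26] open 0.999
```

```bash
python3 -m jog '{"dp":[[-25,-23,0],[-54,-49,0],[-84,-77,0],[-114,-104,0],[-144,-132,0],[-174,-159,0],[-204,-186,0],[-234,-214,0]],"twist":[3,6,10,14,18,22,26,30],"claw":[-1,-1,-1,-1,-1,-1,-1,-1]}'; python3 go.py 450 150 214 120
```

```text
t: 0.77
eef_pos: [338.9, 328.7, 214.6]
tcp_rot: [3.142, -0.0, 2.335]
ft_force: [0.6, -0.4, -0.4]
opening: 0.998
t 0.77 pos [338.9 328.7 214.6] yaw 133.79 dp [-205.9  -43.5    0.6] twist 13.8 F [ 0.6  -0.39 -0.41] open 0.998
```

```bash
python3 go.py 445 30 214 115; python3 go.py 440 -240 200 97.2
```

```text
t 0.77 pos [338.9 328.7 214.6] yaw 133.79 dp [-289.1 -130.1    0.6] twist 18.8 F [ 0.6  -0.39 -0.41] open 0.998
t 0.77 pos [338.9 328.7 214.6] yaw 133.79 dp [-480.5 -320.6   14.6] twist 36.6 F [ 0.6  -0.39 -0.41] open 0.998
```

```bash
python3 -m jog '{"dp":[[-40,-8,0],[-80,-17,0],[-120,-26,0],[-160,-35,0],[-199,-44,0],[-228,-73,0],[-256,-101,0],[-284,-128,0]],"twist":[4,8,12,16,20,24,28,32],"claw":[-1,-1,-1,-1,-1,-1,-1,-1]}'; python3 go.py 438 -230 200 97.2
```

```text
t: 1.43
eef_pos: [443.0, 35.3, 214.4]
tcp_rot: [-3.141, -0.0, 1.776]
ft_force: [1.3, -0.2, 1.0]
opening: 0.996
t 1.43 pos [443.   35.3 214.4] yaw 101.77 dp [-258.7  -59.    14.4] twist 4.6 F [ 1.32 -0.2   1.  ] open 0.996
```

```bash
python3 -m jog '{"dp":[[-38,-9,2],[-76,-17,4],[-114,-26,6],[-152,-35,8],[-190,-44,10],[-225,-52,12],[-258,-59,14],[-258,-59,14]],"twist":[2,4,5,5,5,5,5,5],"claw":[-1,-1,-1,-1,-1,-1,-1,-1]}'; python3 go.py 438 -267 120 97.2
python3 - <<'E'
from h import *
import json
m=eyes.camera_model("wrist"); im=eyes.read_camera("wrist")
json.dump({k:np.array(v).tolist() for k,v in m.items()},open("w1.json","w"))
cv2.imwrite("pics/w1.png",cv2.resize(im[:,:,::-1],(784,588),interpolation=cv2.INTER_CUBIC))
E
```

```text
t: 2.1
eef_pos: [439.1, -232.3, 200.0]
tcp_rot: [3.142, 0.001, 1.689]
ft_force: [-0.7, 1.0, -1.1]
opening: 0.997
t 2.10 pos [ 439.1 -232.3  200. ] yaw 96.77 dp [-34.4  -5.2  80. ] twist -0.4 F [-0.67  0.99 -1.06] open 0.997
```

View pics/w1.png

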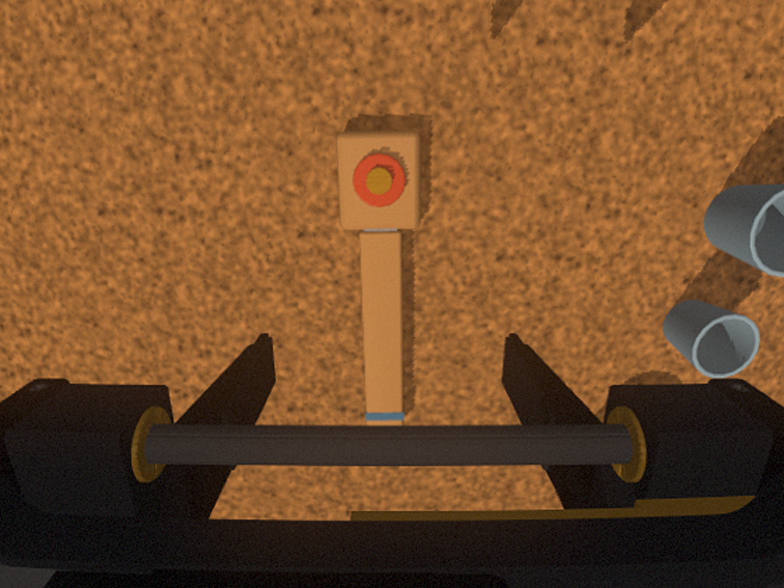

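The wrist view (1.4x) shows blade corners at (339,133), (417,132), (419,229) and (341,229). The shaft edges run from (361,240) and (401,240) down to (366,410) and (403,410).

```bash
python3 - <<'E'
from h import *
import json
m=json.load(open("w1.json")); np.set_printoptions(precision=1,suppress=True)
f=lambda *p:[((x+.5)/1.4-.5,(y+.5)/1.4-.5) for x,y in p]
P=plane("wrist",f((339,133),(417,132),(419,229),(341,229),(361,240),(401,240),(366,410),(403,410)),18,m)[:,:2];print(P)
b=plane("wrist",f((379,181)),27,m)[0,:2]
A=P[:2].mean(0);B=P[2:4].mean(0);C=P[4:6].mean(0);D=P[6:].mean(0)
print("button",b,"blade len",np.linalg.norm(A-B),"widths",[np.linalg.norm(P[i]-P[i+1]) for i in (0,2,4,6)])
for q in (A,B,C,b):
    v=q-D;print(np.linalg.norm(v),np.degrees(np.arctan2(v[1],v[0])))
u=(A-D)/np.linalg.norm(A-D)
print("origin est from end",A-130*u,"from 55",B-55*u,"from button",b-94*u)
E
```

```text
[[ 390.7 -144.4]
 [ 447.5 -137. ]
 [ 458.8 -208.1]
 [ 398.5 -215.3]
 [ 414.9 -222.1]
 [ 446.  -218.4]
 [ 434.6 -373.7]
 [ 467.1 -369.8]]
button [ 423.9 -174.7] blade len 71.60678298354219 widths [np.float64(57.26198830242642), np.float64(60.65290876752614), np.float64(31.31628543021953), np.float64(32.78243375215452)]
233.15663440763055 97.82404587370965
161.55016943778352 97.88704863225216
152.83424377821513 97.67098068221199
198.8038627877241 97.78974738945921
origin est from end [ 436.8 -269.5] from 55 [ 436.2 -266.2] from button [ 436.7 -267.9]
```

```bash
cat > ft.py <<'E'
# ft.py n name: average wrench at rest in tool-heading axes (force world z, moment about tool x,y), saved
import sys, json, numpy as np
from cell import readout, eyes
S=[]
for i in range(int(sys.argv[1])):
    eyes.read_camera("wrist"); s=readout.state(); S.append(np.r_[s["ft_force"],s["moment"]])
S=np.array(S); y=s["tcp_rot"][2]; c,n=np.cos(y),np.sin(y)
M=np.c_[S[:,3]*c+S[:,4]*n, S[:,3]*n-S[:,4]*c]   # along tool x, tool y
F=S[:,:3]
r=dict(F=F.mean(0).tolist(),M=M.mean(0).tolist(),sdF=F.std(0).tolist(),sdM=M.std(0).tolist(),yaw=np.degrees(y))
json.dump(r,open(sys.argv[2]+".json","w")); print({k:np.round(v,4) for k,v in r.items()}, "t",s["t"])
E
python3 ft.py 16 base; python3 go.py 437 -267.5 100 97.6;python3 go.py 437 -267.5 5 97.6
```

```text
{'F': array([-0.0173,  0.1162,  0.0519]), 'M': array([ 0.0493, -0.0828]), 'sdF': array([0.5305, 0.4083, 0.4158]), 'sdM': array([0.0212, 0.0299]), 'yaw': np.float64(96.9701)} t 2.95
t 2.95 pos [ 439.2 -227.4  200.6] yaw 96.97 dp [-39.5  -7.1 100.6] twist -0.6 F [-1.45 -0.1  -0.42] open 0.999
t 2.95 pos [ 439.2 -227.4  200.6] yaw 96.97 dp [-39.5  -7.1 195.6] twist -0.6 F [-1.45 -0.1  -0.42] open 0.999
```

```bash
python3 -m jog '{"dp":[[-15,-3,30],[-30,-6,65],[-40,-7,100],[-40,-7,130],[-40,-7,155],[-40,-7,165],[-40,-7,165],[-40,-7,165]],"twist":[0,-0.6,-0.6,-0.6,-0.6,-0.6,-0.6,-0.6],"claw":[-1,-1,-1,-1,-1,-1,-1,-1]}'; python3 go.py 437 -267.5 4 97.6
```

```text
t: 3.62
eef_pos: [437.4, -268.1, 36.0]
tcp_rot: [-3.142, -0.0, 1.703]
ft_force: [-0.1, 0.2, -0.3]
opening: 0.999
t 3.62 pos [ 437.4 -268.1   36. ] yaw 97.57 dp [ 0.7 -0.3 32. ] twist -0.0 F [-0.05  0.22 -0.31] open 0.999
```

```bash
python3 -m jog '{"dp":[[0,0,15],[0,0,26],[0,0,31],[0,0,31],[0,0,31],[0,0,31],[0,0,31],[0,0,31]],"twist":[0,0,0,0,0,0,0,0],"claw":[-1,-1,-1,-1,1,1,1,1]}'; python3 -m jog '{"dp":[[0,0,0],[0,0,0],[0,0,0],[0,0,0],[0,0,0],[0,0,0]],"twist":[0,0,0,0,0,0],"claw":[1,1,1,1,1,1]}'
```

```text
t: 4.28
eef_pos: [437.3, -268.1, 5.0]
tcp_rot: [3.141, 0.0, 1.703]
ft_force: [-0.7, 0.2, -0.5]
opening: 0.774
t: 4.78
eef_pos: [437.2, -268.0, 4.6]
tcp_rot: [3.141, -0.0, 1.703]
ft_force: [-0.2, -0.3, 0.4]
opening: 0.357
```

```bash
python3 -m jog '{"dp":[[0,0,-2],[0,0,-6],[0,0,-12],[0,0,-20],[0,0,-30],[0,0,-40],[0,0,-45],[0,0,-45]],"twist":[0,0,0,0,0,0,0,0],"claw":[1,1,1,1,1,1,1,1]}'; python3 ft.py 20 lift1
python3 - <<'E'
import json,numpy as np
from h import *
a=json.load(open("base.json"));b=json.load(open("lift1.json"))
dF=b["F"][2]-a["F"][2];dM=np.subtract(b["M"],a["M"]);print(dF,dM, "offset along tool x (for W 3.3):", dM[1]/3.3*1000)
E
python3 - <<'E'
from h import *
cv2.imwrite("pics/s2.png",cv2.resize(eyes.read_camera("scene")[180:320,80:280,::-1],None,fx=3.9,fy=3.9,interpolation=cv2.INTER_CUBIC))
E
```

```text
t: 5.45
eef_pos: [437.6, -268.4, 51.2]
tcp_rot: [3.14, 0.002, 1.703]
ft_force: [0.8, -0.0, -3.6]
opening: 0.356
{'F': array([-0.1955, -0.021 , -3.4439]), 'M': array([ 0.0619, -0.2169]), 'sdF': array([0.3413, 0.4309, 0.4998]), 'sdM': array([0.0325, 0.0322]), 'yaw': np.float64(97.5706)} t 6.45
-3.495794594788936 [ 0.01266543 -0.13418962] offset along tool x (for W 3.3): -40.66352119822492
```

View pics/s2.png

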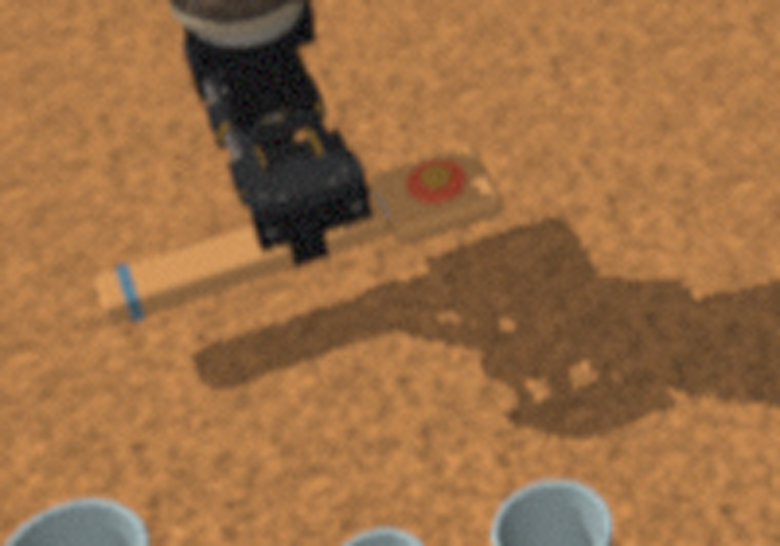

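The paddle is held roughly level. The moment puts the balance point about 39 mm from the grip towards the blade. I'll set it down, regrip there and measure again.

```bash
python3 -m jog '{"dp":[[0,0,10],[0,0,25],[0,0,35],[0,0,41],[0,0,44],[0,0,45.5],[0,0,45.5],[0,0,45.5]],"twist":[0,0,0,0,0,0,0,0],"claw":[1,1,1,1,1,1,1,1]}'; python3 -m jog '{"dp":[[0,0,0],[0,0,0],[0,0,0],[0,0,0],[10,0,0],[25,0,0],[38,0,0],[39,0,0]],"twist":[0,0,0,0,0,0,0,0],"claw":[-1,-1,-1,-1,-1,-1,-1,-1]}';  python3 -m jog '{"dp":[[0,0,0],[0,0,0],[0,0,0],[0,0,0],[0,0,0],[0,0,0],[0,0,0],[0,0,0]],"twist":[0,0,0,0,0,0,0,0],"claw":[-1,1,1,1,1,1,1,1]}';python3 go.py 437 -268 4 97.6
```

```text
t: 7.17
eef_pos: [436.7, -267.7, 4.5]
tcp_rot: [-3.141, -0.001, 1.703]
ft_force: [-3.6, 0.7, 4.1]
opening: 0.353
t: 7.83
eef_pos: [431.0, -226.3, 4.0]
tcp_rot: [-3.14, -0.002, 1.705]
ft_force: [0.4, 0.2, 0.1]
opening: 0.856
t: 8.5
eef_pos: [432.0, -229.5, 4.1]
tcp_rot: [3.141, -0.0, 1.703]
ft_force: [-0.3, 0.1, 0.1]
opening: 0.557
t 8.50 pos [ 432.  -229.5    4.1] yaw 97.56 dp [-38.8  -0.1   0.1] twist -0.0 F [-0.3   0.09  0.08] open 0.557
```

```bash
python3 -m jog '{"dp":[[0,0,0],[0,0,0],[0,0,0],[0,0,0],[0,0,0],[0,0,0],[0,0,0],[0,0,0]],"twist":[0,0,0,0,0,0,0,0],"claw":[1,1,1,1,1,1,1,1]}'; python3 -m jog '{"dp":[[0,0,-2],[0,0,-6],[0,0,-12],[0,0,-20],[0,0,-30],[0,0,-40],[0,0,-45],[0,0,-45]],"twist":[0,0,0,0,0,0,0,0],"claw":[1,1,1,1,1,1,1,1]}'; python3 ft.py 40 lift2
python3 - <<'E'
import json,numpy as np
a=json.load(open("base.json"));b=json.load(open("lift2.json"));l=json.load(open("lift1.json"))
print(b["F"][2]-a["F"][2],np.subtract(b["M"],a["M"]),np.subtract(l["M"],b["M"]))
E
```

```text
t: 9.17
eef_pos: [432.0, -229.3, 4.1]
tcp_rot: [-3.142, -0.0, 1.703]
ft_force: [-0.7, -0.1, -0.2]
opening: 0.354
t: 9.83
eef_pos: [432.5, -229.7, 50.7]
tcp_rot: [3.14, 0.002, 1.703]
ft_force: [0.4, 0.2, -4.2]
opening: 0.352
{'F': array([ 0.0477,  0.0495, -3.0801]), 'M': array([ 0.0568, -0.1005]), 'sdF': array([0.4983, 0.4615, 0.4771]), 'sdM': array([0.0275, 0.0278]), 'yaw': np.float64(97.5673)} t 11.8333
-3.1320442286571724 [ 0.00754734 -0.01779464] [ 0.00511809 -0.11639498]
```

```bash
python3 -m jog '{"dp":[[0,0,10],[0,0,25],[0,0,35],[0,0,41],[0,0,44],[0,0,45.5],[0,0,45.5],[0,0,45.5]],"twist":[0,0,0,0,0,0,0,0],"claw":[1,1,1,1,1,1,1,1]}'; python3 -m jog '{"dp":[[0,0,0],[0,0,0],[0,0,0],[0,0,0],[0,0,0],[0,0,0],[0,0,0],[0,0,0]],"twist":[0,0,0,0,0,0,0,0],"claw":[-1,-1,-1,-1,-1,-1,-1,-1]}';python3 ft.py 40 base2
python3 - <<'E'
import json,numpy as np
a,a2,l,b=[json.load(open(n+".json")) for n in("base","base2","lift1","lift2")]
B=(16*np.array(a["M"])+40*np.array(a2["M"]))/56; F=(16*a["F"][2]+40*a2["F"][2])/56
W=F-(20*l["F"][2]+40*b["F"][2])/60
print("W",W,"r1",-(l["M"][1]-B[1])/W*1e3,"r2",-(b["M"][1]-B[1])/W*1e3)
E
python3 go.py 437 -268 4 97.6
```

```text
t: 12.5
eef_pos: [431.6, -229.1, 4.0]
tcp_rot: [-3.141, -0.001, 1.703]
ft_force: [-3.3, 2.0, 5.6]
opening: 0.354
t: 13.17
eef_pos: [432.0, -229.4, 3.6]
tcp_rot: [3.142, -0.0, 1.703]
ft_force: [0.0, 0.2, 0.4]
opening: 0.858
{'F': array([-0.0329,  0.1635, -0.2042]), 'M': array([ 0.05, -0.08]), 'sdF': array([0.4426, 0.4244, 0.5611]), 'sdM': array([0.0345, 0.0278]), 'yaw': np.float64(97.5667)} t 15.1667
W 3.070352771000826 r1 44.33787682629621 r2 6.428557824574622
t 15.17 pos [ 432.  -229.4    3.6] yaw 97.57 dp [-39.   -0.1  -0.4] twist -0.0 F [ 0.02 -0.06 -0.61] open 1.000
```

```bash
python3 -m jog '{"dp":[[0,0,0],[0,0,0],[0,0,0],[0,0,0],[0,0,0],[0,0,0],[0,0,0],[0,0,0]],"twist":[0,0,0,0,0,0,0,0],"claw":[1,1,1,1,1,1,1,1]}'; python3 -m jog '{"dp":[[0,0,0],[0,0,0],[0,0,0],[0,0,0],[0,0,0],[0,0,-1],[0,0,-3],[0,0,-6]],"twist":[0,0,0,0,0,0,0,0],"claw":[1,1,1,1,1,1,1,1]}'; python3 -m jog '{"dp":[[0,0,-10],[0,0,-25],[0,0,-45],[0,0,-70],[0,0,-95],[0,0,-120],[0,0,-140],[0,0,-150]],"twist":[0,0,0,0,0,0,0,0],"claw":[1,1,1,1,1,1,1,1]}'; python3 go.py 535.3 169.6 160 92.7
```

```text
t: 15.83
eef_pos: [432.0, -229.3, 3.6]
tcp_rot: [3.142, -0.0, 1.703]
ft_force: [0.1, 0.5, -0.2]
opening: 0.491
t: 16.5
eef_pos: [431.8, -229.2, 9.5]
tcp_rot: [-3.141, -0.001, 1.703]
ft_force: [-0.7, 0.5, -2.4]
opening: 0.355
t: 17.17
eef_pos: [432.3, -229.5, 162.9]
tcp_rot: [3.139, 0.002, 1.703]
ft_force: [0.1, -0.1, -2.3]
opening: 0.356
t 17.17 pos [ 432.3 -229.5  162.9] yaw 97.58 dp [382.1 154.7   2.9] twist 4.9 F [ 0.14 -0.06 -2.25] open 0.356
```

```bash
python3 -m jog '{"dp":[[8,3,0],[22,9,0],[42,17,0],[66,27,0],[92,37,0],[120,49,0],[148,60,0],[176,71,0]],"twist":[0,0.5,1,1.5,2,3,4,5],"claw":[1,1,1,1,1,1,1,1]}'; python3 go.py 535.3 169.6 160 92.7
```

```text
t: 17.83
eef_pos: [478.7, -43.5, 159.1]
tcp_rot: [-3.14, -0.0, 1.615]
ft_force: [1.4, -0.8, -4.4]
opening: 0.356
t 17.83 pos [478.7 -43.5 159.1] yaw 92.51 dp [210.4  65.9  -0.9] twist -0.2 F [ 1.39 -0.83 -4.38] open 0.356
```

```bash
python3 -m jog '{"dp":[[30,9,0],[64,20,0],[100,31,0],[136,42,0],[168,53,0],[190,60,0],[203,64,0],[209,66,0]],"twist":[0,0,0,0,0,0,0,0],"claw":[1,1,1,1,1,1,1,1]}'; python3 ft.py 20 lift3
python3 - <<'E'
import json,numpy as np
a,a2,l,b=[json.load(open(n+".json")) for n in("base","base2","lift3","lift2")]
B=(16*np.array(a["M"])+40*np.array(a2["M"]))/56
print("dM", np.array(l["M"])-B, "r",-(l["M"][1]-B[1])/3.15*1e3)
from h import *
A=eyes.read_camera("top")[150:250,180:310,::-1];C=eyes.read_camera("scene")[180:290,240:400,::-1]
A=cv2.resize(A,(520,400),interpolation=cv2.INTER_CUBIC);cv2.imwrite("pics/t3.png",A)
cv2.imwrite("pics/s3.png",cv2.resize(C,(800,550),interpolation=cv2.INTER_CUBIC))
E
python3 go.py 535.3 169.6 119 92.7
```

```text
t: 18.5
eef_pos: [535.2, 168.1, 159.0]
tcp_rot: [-3.14, -0.0, 1.618]
ft_force: [-0.5, 0.3, -3.5]
opening: 0.358
{'F': array([-0.0634, -0.2383, -3.1585]), 'M': array([ 0.0562, -0.1116]), 'sdF': array([0.4824, 0.4141, 0.5713]), 'sdM': array([0.032 , 0.0267]), 'yaw': np.float64(92.5735)} t 19.5
dM [ 0.00639363 -0.03079232] r 9.775339930801058
t 19.60 pos [535.8 166.2 159.6] yaw 92.57 dp [ 3.4 -0.3 40.6] twist -0.1 F [-0.08  0.06 -3.23] open 0.357
```

View pics/s3.png

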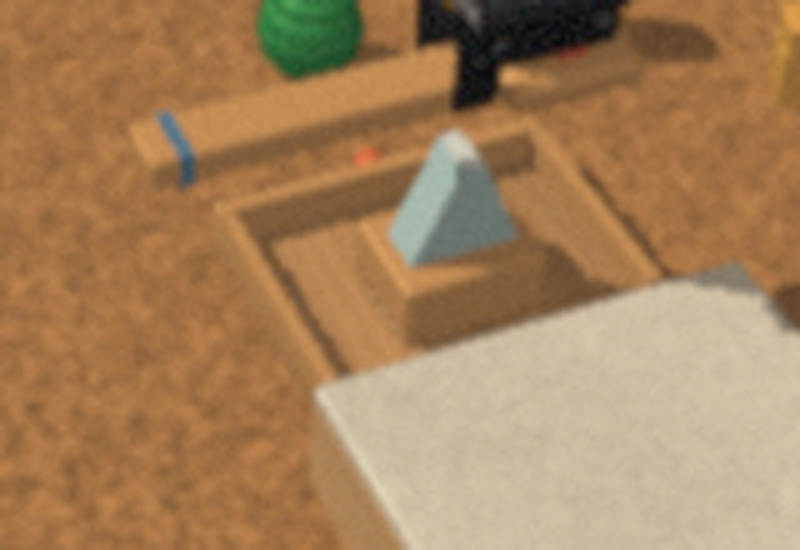

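The paddle hovers beyond the prism. The strip's near end shows at about crop (460,143). I'll cross-check the prism position from both cameras and average the moment further.

```bash
python3 ft.py 30 lift4; python3 - <<'E'
import json,numpy as np
from h import *
J=[json.load(open(n+".json")) for n in("base","base2","lift1","lift2","lift3","lift4")]
My=[j["M"][1] for j in J];B=(16*My[0]+40*My[1])/56
F=[j["F"][2] for j in J];W=(16*F[0]+40*F[1])/56-(20*F[2]+40*F[3]+20*F[4]+30*F[5])/110
r=[-(m-B)/W*1e3 for m in My[2:]];r[0]-=38.9
print("W",W,"r",np.round(r,1),np.average(r,weights=[20,40,20,30]))
c,s=np.cos(np.radians(2.7)),np.sin(np.radians(2.7))
q=lambda x,y,z:[535+c*x-s*y,175.6+s*x+c*y,114+z]
pts=[q(-14,-6,0),q(-14,6,0),q(14,6,0),q(14,-6,0),q(14,-32,-60),q(14,32,-60),q(-14,-32,-60)]
print("scene",((proj("scene",pts)-[240,180]+.5)*5-.5).round(0).tolist())
print("topcrop c1",((proj("top",pts)-[200,120]+.5)*3.5-.5).round(0).tolist())
E
```

```text
{'F': array([-0.1157,  0.0797, -3.3954]), 'M': array([ 0.0573, -0.0952]), 'sdF': array([0.4413, 0.3836, 0.4825]), 'sdM': array([0.0224, 0.039 ]), 'yaw': np.float64(92.5675)} t 21.1
W 3.1154813035870994 r [4.8 6.3 9.9 4.6] 6.235961998376501
scene [[444.0, 137.0], [465.0, 131.0], [490.0, 164.0], [469.0, 170.0], [415.0, 268.0], [524.0, 237.0], [392.0, 234.0]]
topcrop c1 [[164.0, 305.0], [152.0, 306.0], [150.0, 276.0], [163.0, 275.0], [194.0, 281.0], [128.0, 285.0], [195.0, 309.0]]
```

View pics/t3.png

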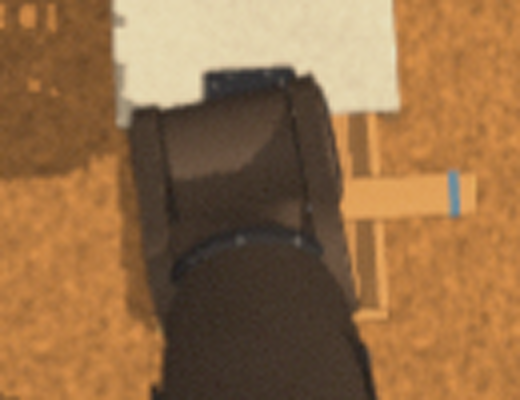

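```bash
python3 - <<'E'
from h import *
a=np.radians(92.6);u=np.array([np.cos(a),np.sin(a)]);v=np.array([u[1],-u[0]]);T=np.array([535.8,166.2])
P=lambda x,y,z:[*(T+u*(x-39)+v*y),156+z]
pts=[P(130,-32,18),P(130,32,18),P(55,-32,18),P(55,32,18),P(94,0,27),P(-130,-17,18),P(-130,17,18)]
print(((proj("top",pts)-[180,150]+.5)*4-.5).round(0).tolist())
print(((proj("scene",pts)-[240,180]+.5)*5-.5).round(0).tolist())
E
```

```text
[[153.0, 250.0], [150.0, 169.0], [248.0, 244.0], [244.0, 164.0], [196.0, 206.0], [481.0, 212.0], [478.0, 169.0]]
[[590.0, -13.0], [654.0, 59.0], [460.0, 20.0], [519.0, 95.0], [560.0, 25.0], [129.0, 125.0], [155.0, 168.0]]
```

The top view shows the shaft end at about (476,195), against a predicted (479,190) less the chamfer. That agrees along the paddle and is within about 3 mm across it. I'll lower it now.

```bash
python3 go.py 535.8 169.2 122 92.7; python3 -m jog '{"dp":[[1,0,6],[2,0,14],[3,0,22],[3,0,29],[3,0,34],[3,0,36.5],[3,0,36.5],[3,0,36.5]],"twist":[0,0,0,0,0,0,0,0],"claw":[1,1,1,1,1,1,1,1]}';python3 -m jog '{"dp":[[0,0,0],[0,0,0],[0,0,0],[0,0,0]],"twist":[0,0,0,0],"claw":[1,1,1,1]}'; python3 go.py 535.8 169.2 117.6 92.7
```

```text
t 21.10 pos [535.8 166.2 159.6] yaw 92.57 dp [ 3.   0.2 37.6] twist -0.1 F [-0.13  0.41 -4.02] open 0.356
t: 21.77
eef_pos: [535.7, 169.2, 123.1]
tcp_rot: [-3.141, -0.0, 1.616]
ft_force: [-0.6, 0.1, -3.5]
opening: 0.353
t: 22.1
eef_pos: [535.7, 169.2, 123.4]
tcp_rot: [3.141, -0.0, 1.616]
ft_force: [-0.5, -0.4, -3.2]
opening: 0.355
t 22.10 pos [535.7 169.2 123.4] yaw 92.57 dp [-0.   0.1  5.8] twist -0.1 F [-0.48 -0.38 -3.2 ] open 0.355
```

Next, small slow steps until contact: first to within about 1 mm, then feeling for it.

```bash
python3 -m jog '{"dp":[[0,0,1],[0,0,2],[0,0,3],[0,0,4],[0,0,4.5],[0,0,4.5],[0,0,4.5]],"twist":[0,0,0,0,0,0,0],"claw":[1,1,1,1,1,1,1]}'
for i in 1 2 3; do :; done; python3 -m jog '{"dp":[[0,0,0.3],[0,0,0.6],[0,0,0.6],[0,0,0.6]],"twist":[0,0,0,0],"claw":[1,1,1,1]}'
```

```text
t: 22.68
eef_pos: [535.6, 169.2, 118.6]
tcp_rot: [-3.141, -0.0, 1.616]
ft_force: [-0.4, 0.0, -3.5]
opening: 0.355
t: 23.02
eef_pos: [535.6, 169.2, 118.0]
tcp_rot: [-3.142, -0.0, 1.616]
ft_force: [0.4, -0.7, -3.5]
opening: 0.354
```

```bash
python3 -m jog '{"dp":[[0,0,0.2],[0,0,0.4],[0,0,0.4],[0,0,0.4]],"twist":[0,0,0,0],"claw":[1,1,1,1]}'; python3 -m jog '{"dp":[[0,0,0.2],[0,0,0.3],[0,0,0.3],[0,0,0.3]],"twist":[0,0,0,0],"claw":[1,1,1,1]}'
```

```text
t: 23.35
eef_pos: [535.6, 169.2, 117.6]
tcp_rot: [-3.142, -0.0, 1.616]
ft_force: [-0.0, 0.4, -3.4]
opening: 0.354
t: 23.68
eef_pos: [535.6, 169.2, 117.6]
tcp_rot: [3.141, -0.0, 1.616]
ft_force: [-1.1, 0.0, 2.5]
opening: 0.355
```

```bash
python3 -m jog '{"dp":[[0,0,-0.1],[0,0,-0.1],[0,0,-0.1],[0,0,-0.1]],"twist":[0,0,0,0],"claw":[1,1,1,1]}';  python3 -m jog '{"dp":[[0,0,0],[0,0,0],[0,0,0],[0,0,0],[0,0,0],[0,0,0]],"twist":[0,0,0,0,0,0],"claw":[0.22,0.18,0.18,0.18,0.18,0.18]}'
python3 - <<'E'
from h import *
cv2.imwrite("pics/s4.png",cv2.resize(eyes.read_camera("scene")[150:290,220:420,::-1],(780,546),interpolation=cv2.INTER_CUBIC))
E
```

```text
t: 24.02
eef_pos: [535.7, 169.2, 117.6]
tcp_rot: [3.141, -0.0, 1.616]
ft_force: [-1.3, -0.0, 3.7]
opening: 0.353
t: 24.52
eef_pos: [535.7, 169.2, 117.4]
tcp_rot: [3.142, -0.0, 1.616]
ft_force: [0.6, -0.0, -0.2]
opening: 0.406
```

View pics/s4.png

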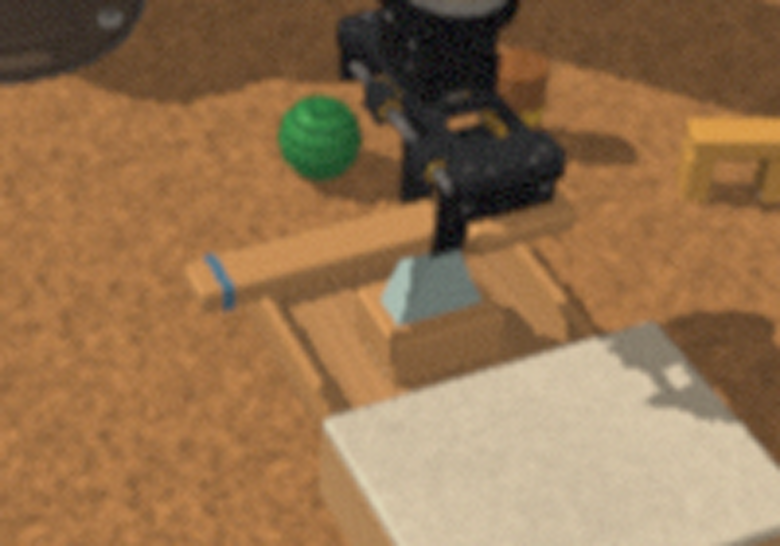

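It is holding level after release: the tool force is about 0, and the shaft runs straight from blue band (220,280) to blade (570,210). I'll open wider and retreat upward.

```bash
python3 -m jog '{"dp":[[0,0,0],[0,0,0],[0,0,0],[0,0,0],[0,0,0],[0,0,0],[0,0,0],[0,0,0]],"twist":[0,0,0,0,0,0,0,0],"claw":[0,-0.2,-0.4,-0.6,-0.6,-0.6,-0.6,-0.6]}'; python3 -m jog '{"dp":[[0,0,-3],[0,0,-10],[0,0,-20],[0,0,-35],[0,0,-50],[0,0,-70],[0,0,-90],[0,0,-110]],"twist":[0,0,0,0,0,0,0,0],"claw":[-0.6,-0.6,-0.6,-0.6,-0.6,-0.6,-0.6,-0.6]}'
python3 -m jog '{"dp":[[0,0,-15],[0,0,-30],[0,0,-40],[0,0,-40],[0,0,-40],[0,0,-40]],"twist":[0,0,0,0,0,0],"claw":[-0.6,-0.6,-0.6,-0.6,-0.6,-0.6]}'
python3 - <<'E'
from h import *
cv2.imwrite("pics/s5.png",cv2.resize(eyes.read_camera("scene")[150:290,220:420,::-1],(780,546),interpolation=cv2.INTER_CUBIC))
m=eyes.camera_model("wrist"); im=eyes.read_camera("wrist")
cv2.imwrite("pics/w5.png",im[:,:,::-1])
# predicted level pose, in s5 crop pixels
a=np.radians(92.6);u=np.array([np.cos(a),np.sin(a)]);v=np.array([u[1],-u[0]]);T=np.array([535.7,169.2])
P=lambda x,y,z:[*(T+u*(x-39)+v*y),114+z]
pts=[P(130,-32,18),P(130,32,18),P(94,0,27),P(-130,-17,18),P(-130,17,18)]
print("scene",((proj("scene",pts)-[220,150]+.5)*3.9-.5).round(0).tolist()); print("wrist",proj("wrist",pts+[[535-.5*0,175.5,114]],m).round(0).tolist())
E
```

```text
t: 25.23
eef_pos: [535.6, 169.2, 117.4]
tcp_rot: [3.142, -0.0, 1.616]
ft_force: [0.5, 0.5, -0.3]
opening: 0.796
t: 25.9
eef_pos: [535.5, 169.2, 229.5]
tcp_rot: [3.141, -0.0, 1.616]
ft_force: [0.1, 0.3, 0.4]
opening: 0.8
t: 26.4
eef_pos: [535.3, 169.1, 266.8]
tcp_rot: [-3.141, 0.0, 1.616]
ft_force: [-1.0, 0.4, -0.5]
opening: 0.8
scene [[535.0, 156.0], [583.0, 212.0], [512.0, 186.0], [184.0, 264.0], [204.0, 298.0]]
wrist [[244.0, 96.0], [316.0, 96.0], [280.0, 138.0], [264.0, 338.0], [294.0, 338.0], [279.0, 183.0]]
```

View pics/s5.png

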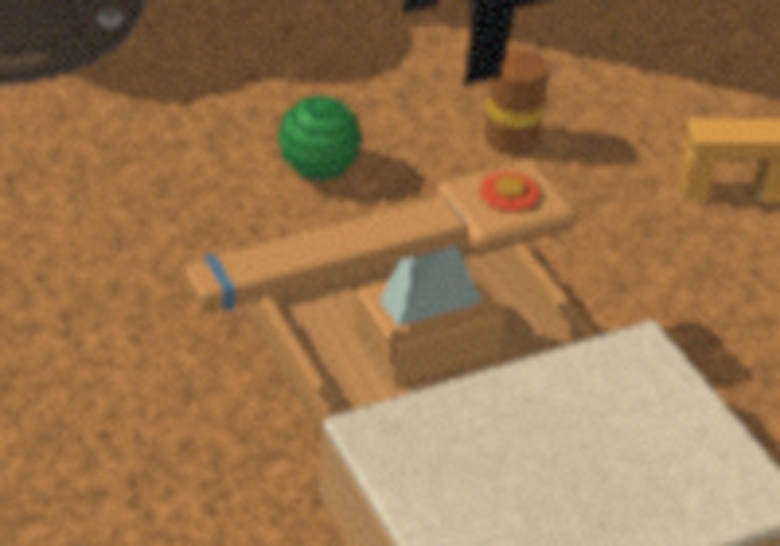

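View pics/w5.png

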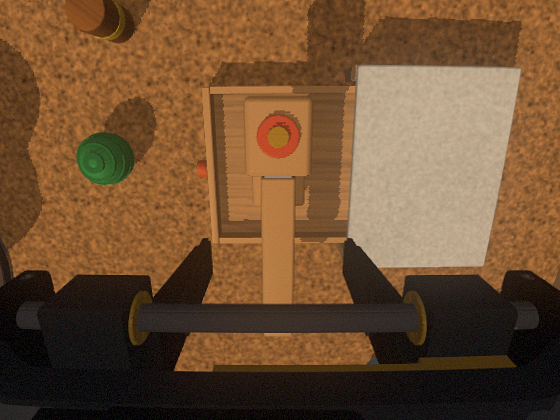

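The button appears at (511,188) in the scene view against a predicted (512,186) for a level paddle. The shaft end also matches within a few pixels. In the wrist view the shaft (centre column 278) sits over the plinth's middle (252–303). It has stayed put for about 2 s.

```bash
python3 -c "
from cell import job_done; print(job_done())"
```

```text
the job is handed in; nothing more can be done
None
```

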